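# Finish the spice row beside the burner

## Robot

A 6-joint arm with a two-finger parallel gripper is mounted at the origin on the work surface. World frame = base frame: x ahead of the robot, y to its left, z up, the work surface at z = 0. Lengths are in m, angles in rad, forces in N, time in s.
With the tool pointing down it reaches from about 0.275 to 0.725 m from the base axis. Payload 5.6 kg.
Tool frame: the origin (TCP) lies midway between the tips of the shut fingers; the grasp point (between the pads) lies 19 mm behind it; z points along the fingers, y is the line along which they close (so a half turn about z gives the same grasp; the last joint's range is limited). The gripper opens to 85 mm and grips with 20 to 120 N. Pads are 22 mm wide; open, the fingers measure 114 mm over their backs; the gripper's body (76 mm by 85 mm) begins 54 mm behind the grasp point. The pads swing forward as they close: fully open they stand 13 mm farther back than shut.
Start: joints at [1.452, 0.255, 0.108, 0, -1.424, -0.285], TCP at [0.216, 0.506, 0.231] pointing down, gripper open.
Joint ranges: [-2.95, 2.95], [-1.21, 1.97], [-1.09, 1.5], [-2.87, 1.71], [-2.94, -0.07], [-3.05, 3.05]. Speed limits (rad/s): [2.57, 2.57, 3.14, 3.14, 3.14, 3.14].

## Interface

Orientations are given as a unit quaternion [x, y, z, w].
In Python, from rig import arm, capture, camera_params gives the robot as it stands.
- The arm moves only by the tool drive_tool, never from a script. Its argument "increments" is one flat list of numbers, 7 for each row, row after row: the opening, from -1 (shut) to 1 (fully open), then the shift along the tool's x, y, z in mm, then the turn, a rotation vector about the tool's x, y, z in rad. In form: [fingers, tx, ty, tz, rx, ry, rz, fingers, tx, ty, tz, rx, ry, rz, ...]. A call has 1 to 10 rows; each row shifts and turns the commanded pose from where the row before left it, along the tool's axes as they then stand; what a row does not reach is not made up. A row lasts 1/8 s, in which the tool goes at most 62.5 mm and 10.7 degrees, less where a joint would pass 70% of its speed; a pose out of reach is approached as far as the arm can. A call with a gripper value outside its range is refused whole. The fingers move at their own pace and stop on an object; the grip force is fixed at half the most. Time passes only in rows, so rows that do not move let the fingers close. It gives the time, the measured TCP pose, the force, the opening and the grip force at its end, in the units of the state.
- arm.observe(): the state, without advancing time (a new reading comes with each control period).
- capture(name): name is "scene" or "side" or "wrist"; returns the picture (420x560x3 uint8, blue, green, red); there is no depth.
- camera_params(name): a dict with "fx", "fy", "cx", "cy" (pixels), "T" (4x4, takes a point from camera to world coordinates). Camera axes: x right, y down, z forward; pixel columns grow to the right and rows downward; lengths in m; the calibration is good to about 2 mm. The wrist camera is an equidistant fisheye: a pixel r from the principal point sees the ray r / f radians off the axis. A picture is of the moment at which its call begins: read the wrist's pose just before it. camera_params takes no time and is no camera call; for the wrist camera it gives the pose at the moment of the call.
- arm.hand_in(): hands the job in; it is judged then, once.
The state is a dict: "clock": time; "joint_positions": joint angles; "joint_velocities": joint speeds; "joint_torque": joint torques, N m; "eef_pos": TCP position; "orientation": TCP orientation; "force": force on the tool from outside, world axes, zero at the start; "wrist_torque": the same for the moment, N m; "width": opening from 0.0 (shut) to 1.0 (fully open); "grasp_force": force on a finger pad.
Only numpy, scipy, OpenCV 4.12 (cv2) and the standard library are available. Lean on these libraries where they do the work, as an engineer would, in place of code of your own. Each camera call takes 0.05 s, during which the arm holds its last target. There are 200 camera calls.

## Task

The spice rack is kept in the order things go into the pan, counted from the burner end: red lid, yellow lid, green lid, blue lid, and red and yellow are already in. Set the green-lidded jar down in the third pocket first and then the blue-lidded jar in the fourth, each standing upright on the rack's floor; set them down, do not let them drop. Leave the red-, yellow- and black-lidded jars, the stone dish, the pestle and the yellow box where they are.

Things in the scene. Friction and masses are not known exactly. Their poses are not given: they have to be found in the camera images.
- rack: teak spice rack fixed to the bench, 392 mm (y) by 110 mm (x): 12 mm floor board, above it a board with four round cut-outs (71 mm diameter, 90 mm apart along y, on the centre line), its top 48 mm above the bench; end cheeks 66 mm high. Origin: centre of the underside; z up; the gas burner stands at its right-hand (-y) end and +y runs along the row away from it; turned at most 12 degrees
- pocket1 (a point): first pocket counted from the burner end, holds the red-lidded jar: centre of the pocket's floor, on which a jar stands, 12 mm above the bench and 36 mm below the top of the holed board; axes as the rack's
- pocket2 (a point): second pocket counted from the burner end, holds the yellow-lidded jar: centre of the pocket's floor, on which a jar stands, 12 mm above the bench and 36 mm below the top of the holed board; axes as the rack's
- pocket3 (a point): third pocket counted from the burner end, empty at the start: centre of the pocket's floor, on which a jar stands, 12 mm above the bench and 36 mm below the top of the holed board; axes as the rack's
- pocket4 (a point): fourth and last pocket counted from the burner end, empty at the start: centre of the pocket's floor, on which a jar stands, 12 mm above the bench and 36 mm below the top of the holed board; axes as the rack's
- jar_red: opaque white plastic spice jar with a red screw lid, 110 mm high overall, plain round: body 54 mm diameter, lid 56 mm diameter and 26 mm high at the top; about 0.13 to 0.25 kg; already stands in the first pocket. Origin: centre of its underside, z up its axis
- jar_yellow: opaque white plastic spice jar with a yellow screw lid, 110 mm high overall, plain round: body 54 mm diameter, lid 56 mm diameter and 26 mm high at the top; about 0.13 to 0.25 kg; already stands in the second pocket. Origin: centre of its underside, z up its axis
- jar_green: opaque white plastic spice jar with a green screw lid, 110 mm high overall, plain round: body 54 mm diameter, lid 56 mm diameter and 26 mm high at the top; about 0.13 to 0.25 kg; stands upright on the bench at the start, in one of three spots that change. Origin: centre of its underside, z up its axis
- jar_blue: opaque white plastic spice jar with a blue screw lid, 110 mm high overall, plain round: body 54 mm diameter, lid 56 mm diameter and 26 mm high at the top; about 0.13 to 0.25 kg; stands upright on the bench at the start, in one of three spots that change. Origin: centre of its underside, z up its axis
- jar_black: opaque white plastic spice jar with a black screw lid, 110 mm high overall, plain round: body 54 mm diameter, lid 56 mm diameter and 26 mm high at the top; about 0.13 to 0.25 kg; stands upright on the bench at the start, in one of three spots that change; it is in use and stays there. Origin: centre of its underside, z up its axis
- cobek: black stone grinding dish, 200 mm diameter, 50 mm high, loose. Origin: centre of its underside
- ulekan: bent dark teak pestle lying on the bench, about 150 mm long and up to 46 mm high, loose. Origin: on the bench below its middle
- lidded_box: yellow plastic lidded box, 128 x 178 mm, 90 mm high, loose. Origin: centre of its underside
Mind the look-alikes: they are no part of the job. What is shaped like the jar_green but pink or purple is not meant.

How it is judged:
On the way, in this order (a step that is already met when the one before it is completed fails the run):
1. the green-lidded jar stands released in the third pocket (horizontal distance between jar_green and pocket3 below 0.012 m and z of jar_green in the frame of pocket3 between -0.006 and 0.006 m and angle between jar_green's own z axis and vertical below 0.12 rad and contact force between the fingers and jar_green below 0.5 N), for 0.2 s.
2. the blue-lidded jar stands released in the fourth pocket (horizontal distance between jar_blue and pocket4 below 0.012 m and z of jar_blue in the frame of pocket4 between -0.006 and 0.006 m and angle between jar_blue's own z axis and vertical below 0.12 rad and contact force between the fingers and jar_blue below 0.5 N), for 0.2 s.
At the end, for the whole second after the job is handed in: All four jars stand in their pockets, red, yellow, green, blue from the burner end: each within 12 mm of its pocket's centre, its underside within 6 mm of the rack's floor, within 7 degrees of upright, green and blue at rest; the black-lidded jar is upright within 30 mm of where it was (horizontal distance between jar_red and pocket1 below 0.012 m and z of jar_red in the frame of pocket1 between -0.006 and 0.006 m and angle between each of jar_red, jar_yellow, jar_green, jar_blue, jar_black's own z axis and vertical below 0.12 rad and horizontal distance between jar_yellow and pocket2 below 0.012 m and z of jar_yellow in the frame of pocket2 between -0.006 and 0.006 m and horizontal distance between jar_green and pocket3 below 0.012 m and z of jar_green in the frame of pocket3 between -0.006 and 0.006 m and horizontal distance between jar_blue and pocket4 below 0.012 m and z of jar_blue in the frame of pocket4 between -0.006 and 0.006 m and linear speed of each of jar_green, jar_blue below 0.02 m/s and distance of jar_black from where it was at the start of the episode below 0.03 m); the robot touches nothing.
It fails at once if the green-lidded jar is dropped: it moves faster than 0.7 m/s out of the fingers (a fall of about 25 mm) (contact force between the fingers and jar_green below 0.05 N and linear speed of jar_green above 0.7 m/s).
It fails at once if the blue-lidded jar is dropped: it moves faster than 0.7 m/s out of the fingers (a fall of about 25 mm) (contact force between the fingers and jar_blue below 0.05 N and linear speed of jar_blue above 0.7 m/s).
It fails at once if a jar that is to be left alone is moved more than 30 mm or tipped more than 20 degrees (distance of any of jar_red, jar_yellow, jar_black from where it was at the start of the episode above 0.03 m or angle between any of jar_red, jar_yellow, jar_black's own z axis and vertical above 0.35 rad).
It fails at once if the stone dish, the pestle or the yellow box is moved more than 30 mm (distance of any of cobek, ulekan, lidded_box from where it was at the start of the episode above 0.03 m).
It also fails if it takes over 58 s, if anything falls off the work surface, if the arm or the gripper's body presses on something with over 40 N, if the wrist force passes 120 N, or if a joint passes its speed limit or range.

## Working session

There is one attempt and no reset: what is moved stays moved. The work goes in short steps, Python scripts to look and compute and a tool call to move; the robot and the scene stay as the last step left them, time stands still between calls to the robot, and variables do not carry over. Pictures are saved under pics/ and viewed, at most 11 in all, crops included, and the job is handed in when it is done.

Besides the shell and the picture viewer there is one more tool, called as name(argument=value, ...), one argument or row to a line, values as JSON. drive_tool: Moves the arm, as the interface text tells. Its arguments: {"type":"object","properties":{"increments":{"type":"array","items":{"type":"number"}}},"required":["increments"]}

```bash
mkdir -p pics
python3 - <<'E'
from rig import arm,capture,camera_params
import cv2,numpy as np
s=arm.observe();print(s['clock'],s['eef_pos'],s['orientation'],s['width'])
for n in("scene","side","wrist"):
    p=camera_params(n);print(n,p['fx'],p['cx'],p['cy'],np.round(p['T'],3).tolist())
    cv2.imwrite(f"pics/{n}0.png",capture(n))
E
```

```text
0.0 [0.21583835 0.50531408 0.2304076 ] [ 9.79675374e-01 -2.00587255e-01 -1.75545037e-04  9.40100041e-04] 1.0046966049191155
scene 397.3715830534651 275.38951437357343 211.32069056878026 [[0.773, 0.435, -0.462, 0.952], [0.634, -0.518, 0.574, -0.476], [0.01, -0.737, -0.676, 0.625], [0.0, 0.0, 0.0, 1.0]]
side 386.2520515028703 278.8686758629845 210.9066587918409 [[0.998, -0.044, 0.043, 0.492], [-0.061, -0.61, 0.79, -0.744], [-0.009, -0.791, -0.611, 0.629], [0.0, 0.0, 0.0, 1.0]]
wrist 325.19226210127806 280.6397573838936 205.14727074907023 [[-0.393, -0.882, -0.261, 0.281], [-0.919, 0.378, 0.109, 0.477], [0.002, 0.283, -0.959, 0.373], [0.0, 0.0, 0.0, 1.0]]
```

View pics/scene0.png

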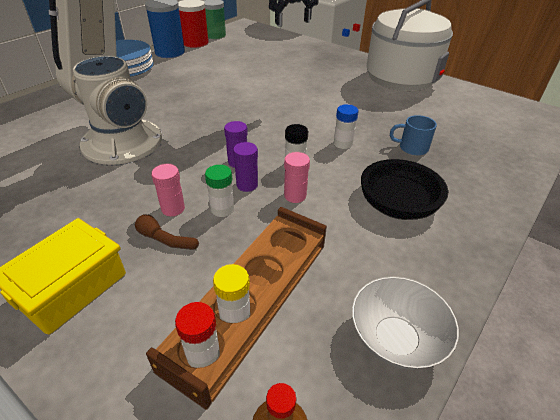

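View pics/side0.png

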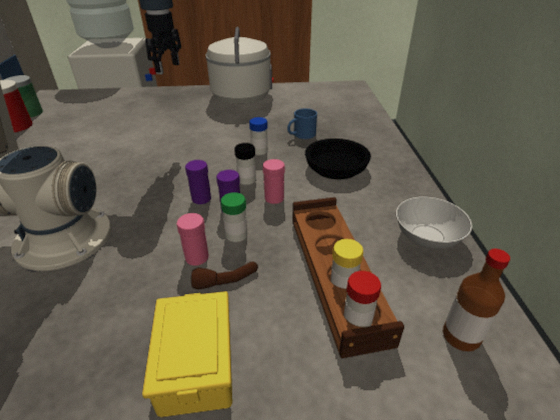

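Scene view: the green-lidded jar is at (219,175) and the blue-lidded one at (347,112). The pink (168,190; 296,178) and purple (236,145; 246,166) bottles are look-alikes. The blue mug (418,135) has no lid. Only the white-bodied jars with green and blue lids fit the description. Next I measure them and confirm in one crop.

```bash
cat > h.py <<'E'
import cv2,numpy as np
from rig import arm,capture,camera_params
def ray(n,uv,p=None):
    p=p or camera_params(n);T=p['T'];T=np.array(T)
    x=(uv[0]-p['cx'])/p['fx'];y=(uv[1]-p['cy'])/p['fy']
    if n=='wrist':
        r=np.hypot(x,y);k=np.sin(r)/r if r>1e-9 else 1;d=np.array([x*k,y*k,np.cos(r)])
    else:d=np.array([x,y,1.])
    d=T[:3,:3]@d;return T[:3,3],d/np.linalg.norm(d)
def plane(n,uv,z,p=None):
    o,d=ray(n,uv,p);return o+d*(z-o[2])/d[2]
def tri(a,b):
    A=0;B=0
    for o,d in(a,b):
        P=np.eye(3)-np.outer(d,d);A=A+P;B=B+P@o
    x=np.linalg.solve(A,B);return x,[np.linalg.norm((np.eye(3)-np.outer(d,d))@(x-o)) for o,d in(a,b)]
H=dict(red=[(0,150,60),(6,255,255)],yellow=[(22,150,80),(34,255,255)],green=[(55,120,40),(80,255,255)],blue=[(105,150,60),(122,255,255)],purple=[(128,100,30),(150,255,255)],pink=[(165,70,80),(178,200,255)])
def blobs(im,c,amin=60):
    m=cv2.inRange(cv2.cvtColor(im,cv2.COLOR_BGR2HSV),*map(np.array,H[c]))
    m=cv2.morphologyEx(m,cv2.MORPH_OPEN,np.ones((3,3)))
    n,l,s,ce=cv2.connectedComponentsWithStats(m)
    return [(np.round(ce[i],1),s[i]) for i in range(1,n) if s[i][4]>amin]
E
python3 - <<'E'
from h import *
I={n:cv2.imread(f'pics/{n}0.png') for n in('scene','side')}
for c in H:
    for n in I:
        for ce,s in blobs(I[n],c): print(c,n,ce,s.tolist(),np.round(plane(n,ce,.097),3)[:2], 'base',np.round(plane(n,(s[0]+s[2]/2,s[1]+s[3]-4),0),3)[:2])
a=cv2.resize(I['scene'][90:220,140:380],None,fx=3,fy=3)
cv2.imwrite('pics/crop.png',a)
b=cv2.resize(I['scene'][195:410,140:340],None,fx=2.8,fy=2.8,interpolation=cv2.INTER_CUBIC);cv2.imwrite('pics/rack.png',b)
E
```

```text
red scene [185.6  15.7] [180, 11, 14, 12, 71] [-0.471  0.671] base [-0.688  0.852]
red scene [195.5  25.9] [192, 19, 9, 14, 69] [-0.344  0.611] base [-0.546  0.785]
red scene [186.5  34.1] [182, 23, 12, 24, 154] [-0.3    0.526] base [-0.441  0.64 ]
red scene [198.3  39.3] [194, 33, 9, 14, 62] [-0.225  0.517] base [-0.407  0.67 ]
red scene [194.4 318.5] [175, 302, 41, 35, 1041] [ 0.649 -0.292] base [ 0.617 -0.277]
red scene [197.8 338.5] [190, 335, 17, 7, 65] [ 0.678 -0.311] base [ 0.628 -0.28 ]
red scene [280.9 398.6] [266, 383, 30, 33, 747] [ 0.825 -0.301] base [ 0.814 -0.284]
red side [ 13.6 112.6] [4, 93, 21, 39, 340] [-0.34   0.555] base [-0.419  0.646]
red side [498.3 258.1] [488, 249, 22, 20, 336] [ 0.943 -0.236] base [ 1.016 -0.165]
red side [363.9 286.1] [348, 271, 33, 33, 825] [ 0.668 -0.288] base [ 0.693 -0.242]
yellow scene [ 61.1 274.2] [0, 218, 125, 116, 8732] [ 0.416 -0.376] base [ 0.434 -0.421]
yellow scene [230.9 282.1] [213, 264, 36, 37, 1082] [ 0.644 -0.207] base [ 0.612 -0.183]
yellow side [347.5 252.7] [333, 239, 30, 29, 700] [ 0.656 -0.201] base [ 0.68  -0.138]
y
[... 476 characters left out ...]
 [0.49  0.401] base [0.423 0.535]
blue side [257.9 123.8] [250, 117, 17, 14, 207] [0.49  0.401] base [0.491 0.582]
purple scene [241.6 155.5] [225, 121, 33, 71, 1653] [0.41 0.07] base [0.406 0.067]
purple side [198.3 181.1] [186, 160, 25, 44, 827] [0.335 0.08 ] base [0.317 0.134]
purple side [227.8 181.5] [217, 170, 23, 26, 463] [0.409 0.073] base [0.398 0.167]
pink scene [295.8 176.4] [284, 152, 26, 51, 1140] [0.554 0.088] base [0.537 0.122]
pink scene [168.3 188.8] [152, 164, 33, 52, 1264] [ 0.376 -0.117] base [ 0.337 -0.106]
pink side [273.7 180.2] [263, 159, 22, 45, 854] [0.524 0.07 ] base [0.525 0.119]
pink side [192.5 237.8] [177, 213, 30, 53, 1201] [ 0.345 -0.135] base [ 0.327 -0.107]
```

View pics/crop.png

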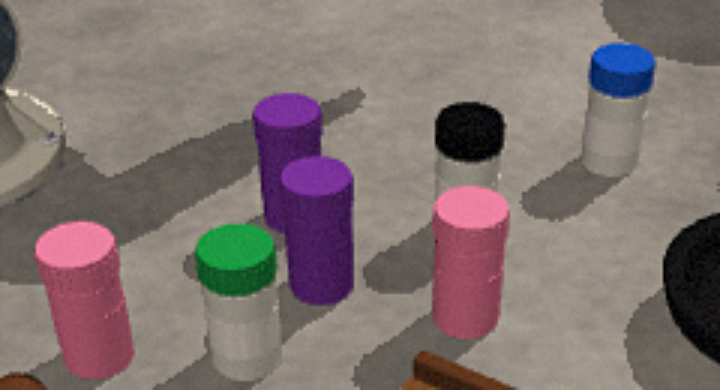

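View pics/rack.png

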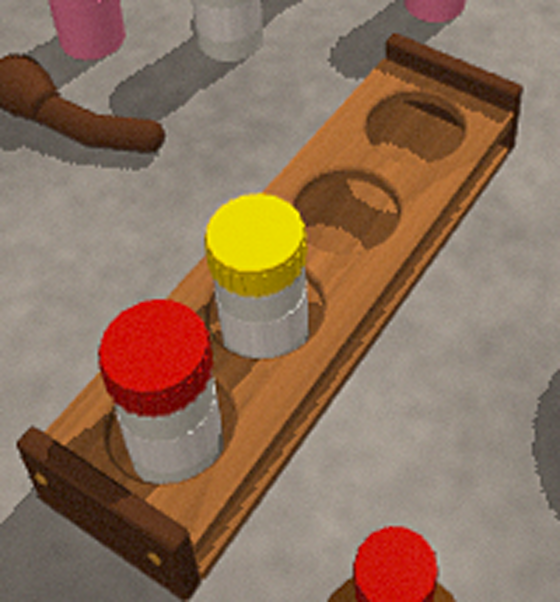

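The crop confirms green at scene (219,175) and blue at (347,113), both with white bodies. Pocket 4's rim is centred near scene (288.6,240) and pocket 3's near (264,270). Next come the pocket and obstacle coordinates.

Run:
```python
from h import *
f=lambda u,v:(u/2.8+140,v/2.8+195)
r=lambda p:np.round(p[:2],4)
print('p4',r(plane('scene',f(416,126),.048)),'p3',r(plane('scene',f(348,209),.048)))
print('rim4',[r(plane('scene',f(*q),.048)) for q in((366,126),(466,126),(416,92),(416,160))])
for q in((390,36),(522,88),(20,433),(186,537)):print('cheek',r(plane('scene',f(*q),.066)))
for k,q in dict(pur1=(236,124),pur2=(246,147),black=(296.7,128),pinkL=(165.7,171.7),pinkR=(297.3,159.3)).items():print(k,r(plane('scene',q,.11)))
print('side pink tops',r(plane('side',(274,165),.11)),r(plane('side',(192,221),.11)),'pur',r(plane('side',(198,166),.11)),r(plane('side',(228,176),.11)),'black',r(plane('side',(245,149),.11)))
print('side p4,p3',r(plane('side',(321,221),.048)),r(plane('side',(330,245),.048)))
im=cv2.imread('pics/side0.png');cv2.imwrite('pics/sr.png',cv2.resize(im[190:360,280:410],None,fx=3.5,fy=3.5,interpolation=cv2.INTER_CUBIC))
```

```text
p4 [ 0.6312 -0.0341] p3 [ 0.643  -0.1224]
rim4 [array([ 0.6039, -0.057 ]), array([ 0.6585, -0.0113]), array([ 0.6101, -0.0071]), array([ 0.651 , -0.0595])]
cheek [0.5692 0.0126]
cheek [0.6765 0.0301]
cheek [ 0.6171 -0.3628]
cheek [ 0.7266 -0.3446]
pur1 [0.3177 0.1493]
pur2 [0.4071 0.0888]
black [0.446  0.2328]
pinkL [ 0.3401 -0.0922]
pinkR [0.5282 0.1264]
side pink tops [0.5274 0.122 ] [ 0.3412 -0.0954] pur [0.3303 0.1318] [0.4102 0.0777] black [0.4514 0.2139]
side p4,p3 [ 0.63   -0.0398] [ 0.6375 -0.1243]
```

View pics/sr.png

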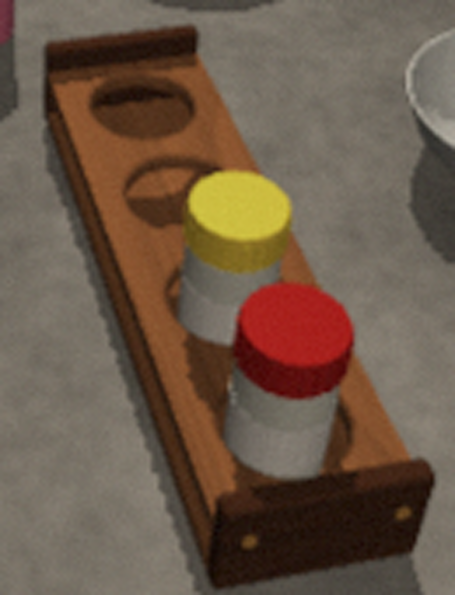

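drive_tool(
  increments=[1,0,0,0,0,0,0.148,1,0,0,0,0,0,0.148,1,0,0,0,0,0,0.148,1,0,0,0,0,0,0.148,1,0,0,0,0,0,0.148,1,0,0,0,0,0,0.148,1,0,0,0,0,0,0.148,1,45,-11,0,0,0,0,1,45,-11,0,0,0,0,1,45,-11,0,0,0,0],
)

```text
clock: 1.4
eef_pos: [0.2666, 0.3747, 0.231]
orientation: [0.752, -0.659, 0.0, 0.0]
force: [0.9, 0.0, 0.5]
width: 1.0
grasp_force: 0.0
```

drive_tool(
  increments=[1,45,-11,0,0,0,0,1,45,-11,0,0,0,0,1,45,-11,0,0,0,0,1,45,-11,0,0,0,0,1,45,-11,0,0,0,0,1,45,-11,0,0,0,0,1,45,-11,0,0,0,0,1,45,-11,0,0,0,0,1,45,-20,0,0,0,0,1,0,0,0,0,0,0],
)

```text
clock: 2.65
eef_pos: [0.4269, -0.0136, 0.2306]
orientation: [0.75, -0.661, -0.0, 0.001]
force: [-0.8, 0.3, -0.5]
width: 0.999
grasp_force: 0.0
```

```bash
cat >> h.py <<'E'
from scipy.spatial.transform import Rotation as Ro
def go(target,yaw=-1.44):
    """tool-axes shift (mm) to a world target and turn left, tool pointing down"""
    s=arm.observe();R=Ro.from_quat(s['orientation']).as_matrix()
    Rd=np.array([[np.cos(yaw),np.sin(yaw),0],[np.sin(yaw),-np.cos(yaw),0],[0,0,-1]])
    print('t',s['clock'],'at',np.round(s['eef_pos'],4),'w',round(s['width'],3),'g',s['grasp_force'],'F',np.round(s['force'],1))
    print('shift',np.round(R.T@(np.array(target)-s['eef_pos'])*1e3,1),'turn',np.round(Ro.from_matrix(R.T@Rd).as_rotvec(),3))
E
python3 - <<'E'
from h import *
go((.425,-.02,.074))
p=camera_params('wrist');im=capture('wrist');cv2.imwrite('pics/w1.png',im)
print(np.round(p['T'],3).tolist())
for ce,s in blobs(im,'green'):print(ce,s,plane('wrist',ce,.106,p))
E
```

```text
t 2.65 at [ 0.4269 -0.0136  0.2306] w 0.999 g 0.0 F [-0.8  0.3 -0.5]
shift [  6.    2.5 156.6] turn [ 0.002 -0.001 -0.005]
[[-0.992, -0.12, -0.037, 0.435], [-0.126, 0.952, 0.28, -0.085], [0.001, 0.282, -0.959, 0.374], [0.0, 0.0, 0.0, 1.0]]
[284.6 187.9] [ 252  155   66   66 3387] [ 0.42366791 -0.02227335  0.106     ]
```

View pics/w1.png

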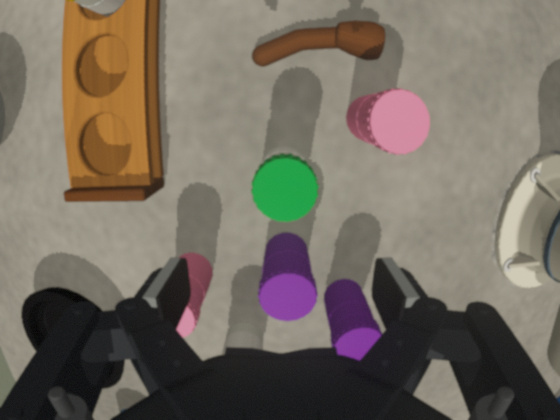

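The wrist view shows the green lid at (285,188), pocket 4's rim near (106,143), pocket 3's near (104,65), and a purple bottle at (288,293), clear of the fingers' closing line.

Run:
```python
from h import *
p=camera_params('wrist')
for k,q,z in(('p4',(106,143),.048),('p3',(104,65),.048),('pur',(288,293),.115),('pink',(400,121),.115),('edgeL',(80,143),.048),('edgeR',(131,143),.048),('T',(106,113),.048),('B',(106,174),.048)):
    print(k,np.round(plane('wrist',q,z,p),4))
go((.4245,-.021,.074))
```

```text
p4 [ 0.6225 -0.035   0.048 ]
p3 [ 0.6326 -0.1215  0.048 ]
pur [0.4074 0.0752 0.115 ]
pink [ 0.3366 -0.0921  0.115 ]
edgeL [ 0.6591 -0.0328  0.048 ]
edgeR [ 0.5905 -0.0371  0.048 ]
T [ 0.6244 -0.0682  0.048 ]
B [6.219e-01 2.000e-04 4.800e-02]
t 2.7 at [ 0.4264 -0.0124  0.2307] w 0.997 g 0.0 F [-0.7  0.8 -0.2]
shift [  8.3   2.8 156.7] turn [ 0.001 -0.    -0.003]
```

drive_tool(
  increments=[1,7,3,0,0,0,-0.005,1,0,0,30,0,0,0,1,0,0,30,0,0,0,1,0,0,30,0,0,0,1,0,0,30,0,0,0,1,0,0,20,0,0,0,1,0,0,16,0,0,0,1,0,0,0,0,0,0],
)

```text
clock: 3.7
eef_pos: [0.4232, -0.0181, 0.0747]
orientation: [0.754, -0.657, -0.001, 0.001]
force: [0.5, 0.9, 1.1]
width: 1.002
grasp_force: 0.0
```

Run:
```python
from h import *
go((.4245,-.021,.074))
```

```text
t 3.7 at [ 0.4232 -0.0181  0.0747] w 1.002 g 0.0 F [0.5 0.9 1.1]
shift [ 3.1 -0.9  0.7] turn [ 0.002 -0.     0.007]
```

drive_tool(
  increments=[1,3,-1,0,0,0,0,-1,0,0,0,0,0,0,-1,0,0,0,0,0,0,-1,0,0,0,0,0,0,-1,0,0,0,0,0,0,-1,0,0,0,0,0,0,-1,0,0,0,0,0,0,-1,0,0,0,0,0,0],
)

```text
clock: 4.7
eef_pos: [0.426, -0.0214, 0.0762]
orientation: [0.754, -0.657, 0.0, -0.0]
force: [-2.6, 0.0, 5.6]
width: 0.638
grasp_force: 62.4
```

drive_tool(
  increments=[-1,0,0,-5,0,0,0,-1,0,0,-15,0,0,0,-1,0,0,-25,0,0,0,-1,0,0,-25,0,0,0,-1,0,0,-20,0,0,0,-1,0,0,0,0,0,0],
)

```text
clock: 5.45
eef_pos: [0.4265, -0.0211, 0.1664]
orientation: [0.754, -0.657, 0.001, -0.001]
force: [0.6, -0.3, -3.6]
width: 0.639
grasp_force: 63.8
```

Run:
```python
from h import *
# sub-pixel-ish rim & rack outline in the three views: board wood mask
H['wood']=[(8,90,60),(18,255,255)]
go((.63,-.125,.2))
for n in('w1','scene0','side0'):
    im=cv2.imread(f'pics/{n}.png');hsv=cv2.cvtColor(im,cv2.COLOR_BGR2HSV)
    for q in {'w1':[(75,160),(130,100),(106,120),(106,165)],'scene0':[(300,250),(288,233),(288,246),(250,300)],'side0':[(305,240),(320,215),(320,227),(310,250)]}[n]:print(n,q,hsv[q[1],q[0]])
im=cv2.imread('pics/w1.png')[0:205,50:180]
a=cv2.resize(im,None,fx=2.9,fy=2.9,interpolation=cv2.INTER_CUBIC)
b=cv2.resize(cv2.imread('pics/scene0.png')[200:300,240:340],None,fx=4,fy=4,interpolation=cv2.INTER_CUBIC)
c=np.zeros((595,780,3),np.uint8);c[:a.shape[0],:377]=a[:595,:377];c[:400,380:]=b
for k in range(0,130,10):cv2.putText(c,str(50+k),(int(k*2.9),10),0,.3,(255,255,255),1)
cv2.imwrite('pics/pk.png',c)
```

```text
t 5.45 at [ 0.4265 -0.0211  0.1664] w 0.639 g 63.80490303039551 F [ 0.6 -0.3 -3.6]
shift [ 130.5 -187.6  -33.1] turn [-0.003  0.001  0.005]
w1 (75, 160) [ 16 176 168]
w1 (130, 100) [ 16 172 175]
w1 (106, 120) [ 17 175 175]
w1 (106, 165) [ 16 174 132]
scene0 (300, 250) [ 13 167 150]
scene0 (288, 233) [ 12 187  86]
scene0 (288, 246) [ 13 178 116]
scene0 (250, 300) [ 13 190 162]
side0 (305, 240) [ 13 171 133]
side0 (320, 215) [  8 161  38]
side0 (320, 227) [ 12 176  84]
side0 (310, 250) [ 12 166 143]
```

View pics/pk.png

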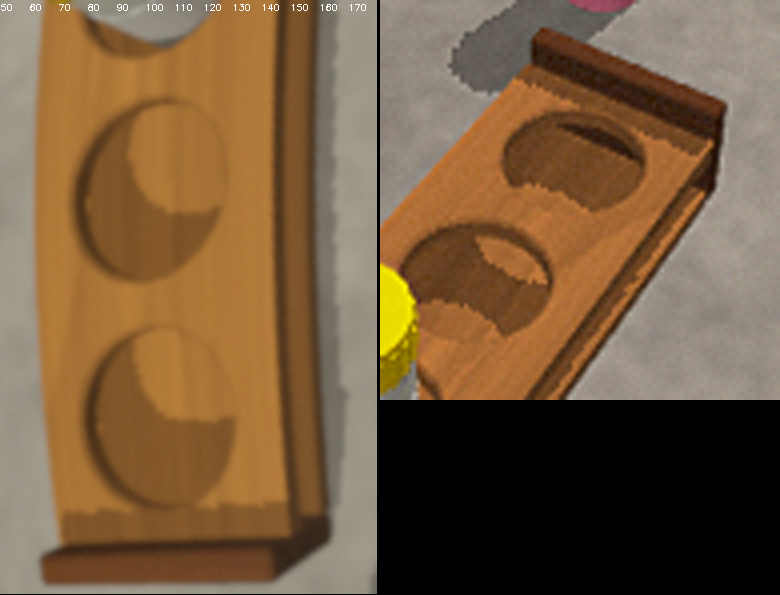

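Panel reading: pocket rims are clear in both views (wrist p4 spans cols 79–132, rows 112–176; p3 spans cols 75–129, rows 34–98). I'll fit circles to the rim points on z = 0.048.

Run:
```python
from h import *
from scipy.optimize import least_squares
p=dict(camera_params('wrist'));p['T']=np.array([[-0.992,-0.12,-0.037,0.435],[-0.126,0.952,0.28,-0.085],[0.001,0.282,-0.959,0.374],[0,0,0,1]])
w=lambda q:plane('wrist',(q[0]/2.9+50-.3,q[1]/2.9-.3),.048,p)[:2]
s=lambda q:plane('scene',((q[0]-380)/4+240-.4,q[1]/4+200-.4),.048)[:2]
D=dict(w4=(w,[(84,425),(237,410),(165,326),(172,510)]),w3=(w,[(73,210),(228,175),(165,98),(140,283)]),
 s4=(s,[(502,160),(646,165),(570,110),(590,213)]),s3=(s,[(400,275),(553,287),(480,222),(500,337)]))
for k,(f,q) in D.items():
    P=np.array([f(x) for x in q]);r=least_squares(lambda c:np.hypot(*(P-c[:2]).T)-c[2],[*P.mean(0),.0355]);r2=least_squares(lambda c:np.hypot(*(P-c).T)-.0355,P.mean(0))
    print(k,np.round(r.x,4),np.round(r2.x,4),np.round(r2.fun*1e3,1))
```

```text
w4 [ 0.6257 -0.035   0.0359] [ 0.6257 -0.0351] [0.4 0.3 0.4 0.4]
w3 [ 0.6379 -0.1233  0.036 ] [ 0.6378 -0.1233] [0.4 0.3 0.7 0.7]
s4 [ 0.6299 -0.034   0.0357] [ 0.6299 -0.034 ] [0.4 0.4 0.1 0. ]
s3 [ 0.6418 -0.1226  0.0353] [ 0.6417 -0.1226] [ 0.   0.2 -0.5 -0.6]
```

drive_tool(
  increments=[-1,13,-20,-5,0,0,0,-1,13,-20,-5,0,0,0,-1,13,-20,0,0,0,0,-1,13,-20,0,0,0,0,-1,13,-20,0,0,0,0,-1,13,-20,0,0,0,0,-1,13,-20,0,0,0,0,-1,13,-20,0,0,0,0,-1,13,-20,0,0,0,0,-1,13,-18,0,0,0,0],
)

```text
clock: 6.7
eef_pos: [0.6395, -0.1234, 0.173]
orientation: [0.753, -0.657, -0.001, 0.001]
force: [-0.2, 0.1, -2.5]
width: 0.638
grasp_force: 63.9
```

drive_tool(
  increments=[-1,0,0,20,0,0,0,-1,0,0,15,0,0,0,-1,0,0,0,0,0,0],
)

```text
clock: 7.08
eef_pos: [0.638, -0.1231, 0.1377]
orientation: [0.754, -0.657, -0.002, 0.002]
force: [-0.2, 0.0, -2.0]
width: 0.642
grasp_force: 64.2
```

Run:
```python
from h import *
go((.640,-.123,.0875))
I=[]
for n in('wrist','scene'):
    im=capture(n);cv2.imwrite(f'pics/{n}2.png',im);I.append(im)
for n in('scene',):
    for ce,s in blobs(I[1],'green'):print(ce,plane(n,ce,.142))
c=np.zeros((420,800,3),np.uint8);c[:,:400]=I[0][:,:400];c[:400,400:]=cv2.resize(I[1][190:290,220:320],None,fx=4,fy=4);cv2.imwrite('pics/c2.png',c)
```

```text
t 7.075 at [ 0.638  -0.1231  0.1377] w 0.642 g 64.17792320251465 F [-0.2  0.  -2. ]
shift [ 0.3 -2.2 50.2] turn [0.005 0.001 0.005]
[258.8 225.7] [ 0.62303729 -0.11228833  0.142     ]
```

View pics/c2.png

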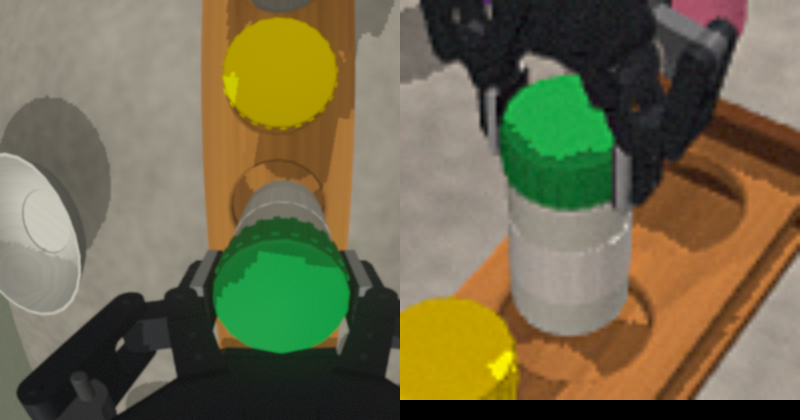

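The wrist view shows the held jar's bottom arc (top near (283,180)) inside the pocket 3 rim (left (232,203), right (322,195), top (278,160)). I'll cross-check the offset.

Run:
```python
from h import *
from scipy.optimize import least_squares
p=camera_params('wrist')
P=np.array([plane('wrist',q,.048,p)[:2] for q in((232,203),(322,195),(278,160),(246,175),(308,170))])
print('rim',least_squares(lambda c:np.hypot(*(P-c).T)-.0355,P.mean(0)).x)
P=np.array([plane('wrist',q,.062,p)[:2] for q in((283,180),(257,190),(310,190))])
print('jar bottom',least_squares(lambda c:np.hypot(*(P-c).T)-.027,P.mean(0)-[0,-.02]).x)
p=camera_params('scene');s=lambda q,z:plane('scene',((q[0]-400)/4+220-.4,q[1]/4+190-.4),z,p)[:2]
P=np.array([s(q,.048) for q in((652,320),(640,350),(607,370),(503,305))]);print('rim s',least_squares(lambda c:np.hypot(*(P-c).T)-.0355,P.mean(0)).x)
P=np.array([s(q,.062) for q in((510,297),(570,333),(630,302),(540,327),(605,326))]);print('bottom s',least_squares(lambda c:np.hypot(*(P-c).T)-.027,P.mean(0)).x)
```

```text
rim [ 0.64052374 -0.12384333]
jar bottom [ 0.63640219 -0.12163171]
rim s [ 0.63992651 -0.11986187]
bottom s [ 0.63549353 -0.11865929]
```

drive_tool(
  increments=[-1,2,-4,0,0,0,0,-1,0,0,15,0,0,0,-1,0,0,15,0,0,0,-1,0,0,10,0,0,0,-1,0,0,5,0,0,0,-1,0,0,0,0,0,0],
)

```text
clock: 7.92
eef_pos: [0.6436, -0.1248, 0.0949]
orientation: [0.754, -0.657, -0.0, 0.0]
force: [-0.1, -0.1, -1.7]
width: 0.64
grasp_force: 64.2
```

drive_tool(
  increments=[-1,0,0,2,0,0,0,-1,0,0,2,0,0,0,-1,0,0,0,0,0,0],
)

```text
clock: 8.3
eef_pos: [0.6437, -0.1247, 0.0913]
orientation: [0.754, -0.657, -0.0, -0.0]
force: [0.1, 0.2, -3.3]
width: 0.639
grasp_force: 64.2
```

drive_tool(
  increments=[-1,0,0,1.5,0,0,0,-1,0,0,0,0,0,0,-1,0,0,1,0,0,0,-1,0,0,0,0,0,0],
)

```text
clock: 8.8
eef_pos: [0.6437, -0.1247, 0.0887]
orientation: [0.754, -0.657, -0.0, 0.0]
force: [0.5, 0.4, -2.8]
width: 0.637
grasp_force: 64.2
```

drive_tool(
  increments=[-1,0,0,1,0,0,0,-1,0,0,0,0,0,0,-1,0,0,0,0,0,0],
)

```text
clock: 9.18
eef_pos: [0.6439, -0.1249, 0.0883]
orientation: [0.754, -0.657, 0.0, -0.0]
force: [-2.2, -0.5, 2.6]
width: 0.64
grasp_force: 64.3
```

drive_tool(
  increments=[-1,0,0,1,0,0,0,-1,0,0,0,0,0,0,-1,0,0,0,0,0,0],
)

```text
clock: 9.55
eef_pos: [0.6439, -0.1251, 0.0883]
orientation: [0.754, -0.657, 0.001, -0.0]
force: [-3.0, 0.4, 6.8]
width: 0.639
grasp_force: 64.9
```

Contact (force turned upward, z stopped at 0.088). Releasing and rising.

drive_tool(
  increments=[1,0,0,0,0,0,0,1,0,0,0,0,0,0,1,0,0,0,0,0,0,1,0,0,0,0,0,0,1,0,0,0,0,0,0,1,0,0,-20,0,0,0,1,0,0,-30,0,0,0,1,0,0,-40,0,0,0,1,0,0,-40,0,0,0,1,0,0,0,0,0,0],
)

```text
clock: 10.8
eef_pos: [0.6456, -0.1252, 0.2212]
orientation: [0.754, -0.657, 0.003, -0.002]
force: [1.0, 0.2, -0.8]
width: 0.998
grasp_force: 0.0
```

Run:
```python
from h import *
go((.490,.400,.2))
p=camera_params('wrist');im=capture('wrist')
for ce,s in blobs(im,'green'):print(ce,s,plane('wrist',ce,.121,p))
im=capture('scene')
for c in('green','yellow','red','blue'):
  for ce,s in blobs(im,c,200):print(c,ce,s,plane('scene',ce,.109))
```

```text
t 10.8 at [ 0.6456 -0.1252  0.2212] w 0.998 g 0.0 F [ 1.   0.2 -0.8]
shift [-541.5   83.1   19.5] turn [-0.008 -0.002  0.005]
[285.7 203.1] [ 251  168   70   71 3861] [ 0.64193386 -0.12765025  0.121     ]
green [263.2 247.6] [247 232  33  32 861] [ 0.64228233 -0.12357242  0.109     ]
yellow [ 61.1 274.2] [   0  218  125  116 8732] [ 0.42774153 -0.37871089  0.109     ]
yellow [231.  282.1] [ 213  264   37   37 1084] [ 0.65117382 -0.21332627  0.109     ]
red [194.3 320.7] [176 302  38  41 996] [ 0.65881053 -0.29874326  0.109     ]
red [280.6 399.3] [266 383  30  36 782] [ 0.8278615  -0.30575827  0.109     ]
blue [346.9 112.9] [337 105  21  17 313] [0.50008752 0.38111776 0.109     ]
```

drive_tool(
  increments=[1,-50,8,0,0,0,0,1,-50,8,0,0,0,0,1,-50,8,0,0,0,0,1,-50,8,0,0,0,0,1,-50,8,0,0,0,0,1,-50,8,0,0,0,0,1,-50,8,0,0,0,0,1,-50,8,0,0,0,0,1,-50,8,0,0,0,0,1,-50,8,0,0,0,0],
)

```text
clock: 12.15
eef_pos: [0.4955, 0.3609, 0.2153]
orientation: [0.754, -0.657, -0.0, 0.001]
force: [0.2, 0.5, 0.7]
width: 0.999
grasp_force: 0.0
```

drive_tool(
  increments=[1,-42,3,0,0,0,0,1,0,0,0,0,0,0],
)

```text
clock: 12.4
eef_pos: [0.4863, 0.4031, 0.2141]
orientation: [0.755, -0.656, -0.0, 0.002]
force: [-0.4, -0.9, 0.2]
width: 0.998
grasp_force: 0.0
```

Run:
```python
from h import *
p=camera_params('wrist');im=capture('wrist');cv2.imwrite('pics/w3.png',im)
for ce,s in blobs(im,'blue',400):print(ce,s,plane('wrist',ce,.108,p))
go((.490,.401,.0745))
```

```text
[276.7 193.9] [ 243  159   68   70 3718] [0.48939678 0.39565374 0.108     ]
t 12.45 at [0.487  0.4017 0.2147] w 1.001 g 0.0 F [-0.6 -0.7 -0.9]
shift [  0.8  -3.3 140.2] turn [ 0.003 -0.002  0.007]
```

View pics/w3.png

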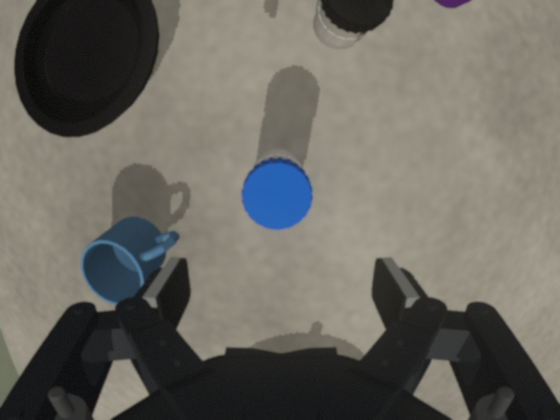

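Blue lid at (277,194), white body visible, and the mug handle at (175,240) is clear of the left finger. Descending.

drive_tool(
  increments=[1,3,-3,0,0,0,0.007,1,0,0,30,0,0,0,1,0,0,30,0,0,0,1,0,0,30,0,0,0,1,0,0,25,0,0,0,1,0,0,20,0,0,0,1,0,0,5,0,0,0,1,0,0,0,0,0,0],
)

```text
clock: 13.45
eef_pos: [0.492, 0.3978, 0.0772]
orientation: [0.751, -0.66, 0.0, -0.0]
force: [-0.2, 0.4, 1.0]
width: 1.002
grasp_force: 0.0
```

drive_tool(
  increments=[-1,0,0,0,0,0,0,-1,0,0,0,0,0,0,-1,0,0,0,0,0,0,-1,0,0,0,0,0,0,-1,0,0,0,0,0,0,-1,0,0,0,0,0,0,-1,0,0,0,0,0,0],
)

```text
clock: 14.32
eef_pos: [0.4918, 0.3989, 0.0782]
orientation: [0.751, -0.66, 0.0, -0.001]
force: [-1.8, -0.6, 5.4]
width: 0.641
grasp_force: 62.9
```

drive_tool(
  increments=[-1,0,0,-5,0,0,0,-1,0,0,-15,0,0,0,-1,0,0,-30,0,0,0,-1,0,0,-35,0,0,0,-1,0,0,-35,0,0,0,-1,0,0,-20,0,0,0,-1,0,0,0,0,0,0],
)

```text
clock: 15.2
eef_pos: [0.4921, 0.399, 0.2192]
orientation: [0.751, -0.66, -0.0, -0.002]
force: [-0.6, 0.1, -2.3]
width: 0.64
grasp_force: 63.7
```

Run:
```python
from h import *
go((.6305,-.036,.2145))
```

```text
t 15.2 at [0.4921 0.399  0.2192] w 0.64 g 63.708683252334595 F [-0.6  0.1 -2.3]
shift [449.2 -81.3   3.6] turn [-0.003  0.003 -0.002]
```

drive_tool(
  increments=[-1,25,-5,0,0,0,0,-1,45,-8,0,0,0,0,-1,45,-8,0,0,0,0,-1,45,-8,0,0,0,0,-1,45,-8,0,0,0,0,-1,45,-8,0,0,0,0,-1,45,-8,0,0,0,0,-1,45,-8,0,0,0,0,-1,45,-8,0,0,0,0,-1,45,-8,0,0,0,0],
)

```text
clock: 16.45
eef_pos: [0.6224, -0.0205, 0.2155]
orientation: [0.751, -0.66, -0.001, 0.001]
force: [0.2, 1.6, -2.0]
width: 0.638
grasp_force: 63.7
```

drive_tool(
  increments=[-1,19,-6,0,0,0,0,-1,0,0,25,0,0,0,-1,0,0,30,0,0,0,-1,0,0,20,0,0,0,-1,0,0,0,0,0,0],
)

```text
clock: 17.08
eef_pos: [0.6296, -0.0364, 0.1392]
orientation: [0.751, -0.66, -0.002, 0.002]
force: [0.4, -0.6, -1.7]
width: 0.638
grasp_force: 63.9
```

Run:
```python
from h import *
go((.632,-.036,.0895))
I=[]
for n in('wrist','scene'):
    im=capture(n);cv2.imwrite(f'pics/{n}4.png',im);I.append(im)
c=np.zeros((420,800,3),np.uint8);c[:,:400]=I[0][:,:400];c[:400,400:]=cv2.resize(I[1][170:270,240:340],None,fx=4,fy=4);cv2.imwrite('pics/c4.png',c)
```

```text
t 17.075 at [ 0.6296 -0.0364  0.1392] w 0.638 g 63.87990117073059 F [ 0.4 -0.6 -1.7]
shift [-0.1 -2.7 49.7] turn [ 0.006  0.    -0.002]
```

View pics/c4.png

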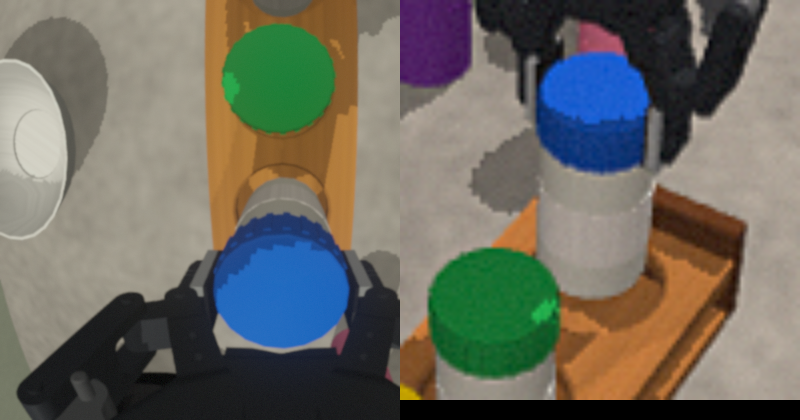

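Pocket 4's rim runs left (236,205), right (327,200), top (281,164), and the blue jar's bottom arc has its top at (283,178). Same offset check as for green.

Run:
```python
from h import *
from scipy.optimize import least_squares
p=camera_params('wrist')
P=np.array([plane('wrist',q,.048,p)[:2] for q in((236,205),(327,198),(281,164),(250,178),(312,173))])
r=least_squares(lambda c:np.hypot(*(P-c).T)-.0355,P.mean(0));print('rim',r.x,r.fun)
P=np.array([plane('wrist',q,.0615,p)[:2] for q in((283,178),(257,188),(310,188))])
print('jar bottom',least_squares(lambda c:np.hypot(*(P-c).T)-.027,P.mean(0)-[0,-.02]).x)
s=lambda q,z:plane('scene',((q[0]-400)/4+240-.4,q[1]/4+170-.4),z)[:2]
P=np.array([s(q,.048) for q in((662,290),(650,310),(620,328),(660,275))]);print('rim s',least_squares(lambda c:np.hypot(*(P-c).T)-.0355,P.mean(0)).x)
P=np.array([s(q,.0615) for q in((540,265),(595,297),(652,263),(565,291),(628,288))]);print('bottom s',least_squares(lambda c:np.hypot(*(P-c).T)-.027,P.mean(0)).x)
```

```text
rim [ 0.62907537 -0.03473738] [ 3.93340779e-04 -4.15950409e-04  4.53306372e-06 -5.98254143e-04
  6.18719513e-04]
jar bottom [ 0.62865411 -0.03570907]
rim s [ 0.62791003 -0.03432339]
bottom s [ 0.62792294 -0.03162348]
```

Centred to about 1 mm. Lowering.

drive_tool(
  increments=[-1,0,-1,0,0,0,0,-1,0,0,15,0,0,0,-1,0,0,15,0,0,0,-1,0,0,10,0,0,0,-1,0,0,4,0,0,0,-1,0,0,2,0,0,0,-1,0,0,0,0,0,0,-1,0,0,0,0,0,0],
)

```text
clock: 18.18
eef_pos: [0.6328, -0.036, 0.0963]
orientation: [0.751, -0.66, 0.0, -0.0]
force: [-1.0, 0.0, -1.2]
width: 0.633
grasp_force: 63.9
```

drive_tool(
  increments=[-1,0,0,1,0,0,0,-1,0,0,0,0,0,0,-1,0,0,1,0,0,0,-1,0,0,0,0,0,0],
)

```text
clock: 18.68
eef_pos: [0.6324, -0.036, 0.0936]
orientation: [0.751, -0.66, -0.0, 0.0]
force: [-0.3, 0.2, -2.5]
width: 0.637
grasp_force: 63.9
```

drive_tool(
  increments=[-1,0,0,1,0,0,0,-1,0,0,0,0,0,0,-1,0,0,1,0,0,0,-1,0,0,0,0,0,0],
)

```text
clock: 19.18
eef_pos: [0.6324, -0.036, 0.0917]
orientation: [0.751, -0.66, -0.0, 0.0]
force: [0.4, 0.5, -2.9]
width: 0.637
grasp_force: 63.9
```

drive_tool(
  increments=[-1,0,0,1,0,0,0,-1,0,0,0,0,0,0,-1,0,0,0,0,0,0],
)

```text
clock: 19.55
eef_pos: [0.6325, -0.0361, 0.0908]
orientation: [0.751, -0.66, 0.0, 0.0]
force: [-0.6, 0.5, -2.2]
width: 0.642
grasp_force: 63.9
```

drive_tool(
  increments=[-1,0,0,1,0,0,0,-1,0,0,0,0,0,0,-1,0,0,0,0,0,0],
)

```text
clock: 19.92
eef_pos: [0.6326, -0.0361, 0.0903]
orientation: [0.751, -0.66, 0.0, -0.0]
force: [-0.9, 0.4, 1.8]
width: 0.639
grasp_force: 64.1
```

Contact. Releasing and rising.

drive_tool(
  increments=[1,0,0,0,0,0,0,1,0,0,0,0,0,0,1,0,0,0,0,0,0,1,0,0,0,0,0,0,1,0,0,0,0,0,0,1,0,0,-20,0,0,0,1,0,0,-30,0,0,0,1,0,0,-40,0,0,0,1,0,0,-40,0,0,0,1,0,0,0,0,0,0],
)

```text
clock: 21.18
eef_pos: [0.6343, -0.0362, 0.2241]
orientation: [0.751, -0.66, 0.003, -0.003]
force: [-0.7, 0.5, -0.7]
width: 1.0
grasp_force: 0.0
```

Run:
```python
from h import *
go((.632,-.036,.22))
p=camera_params('wrist');im=capture('wrist')
for c in('green','blue','yellow'):
  for ce,s in blobs(im,c,300):print(c,ce,s,plane('wrist',ce,.121,p))
im=capture('scene');cv2.imwrite('pics/end.png',im)
for c in('green','blue','yellow','red'):
  for ce,s in blobs(im,c,200):print(c,ce,s,np.round(plane('scene',ce,.109),4))
```

```text
t 21.175 at [ 0.6343 -0.0362  0.2241] w 1.0 g 0.0 F [-0.7  0.5 -0.7]
shift [-0.5  2.3  4.1] turn [-0.008 -0.001 -0.002]
green [286.5  90.1] [ 250   54   74   73 4125] [ 0.64141917 -0.1244354   0.121     ]
blue [286.7 201.1] [ 253  166   68   71 3782] [ 0.6299824  -0.03943418  0.121     ]
yellow [289.6   7.4] [259   0  63  19 900] [ 0.64749115 -0.18963897  0.121     ]
yellow [525.  16.] [ 480    0   80   41 2485] [ 0.4345379 -0.2450512  0.121    ]
green [263.2 247.7] [247 232  33  32 864] [ 0.6424 -0.1238  0.109 ]
blue [288.6 217.9] [274 204  30  29 726] [ 0.6299 -0.0356  0.109 ]
yellow [ 61.1 274.2] [   0  218  125  116 8732] [ 0.4277 -0.3787  0.109 ]
yellow [230.9 282.2] [ 213  265   37   36 1076] [ 0.6512 -0.2136  0.109 ]
red [193.4  28.5] [181  14  26  34 414] [-0.2981  0.5612  0.109 ]
red [195.2 321.3] [ 175  302   40   41 1086] [ 0.6606 -0.2986  0.109 ]
red [280.7 399. ] [266 383  30  36 758] [ 0.8277 -0.3054  0.109 ]
```

View pics/end.png

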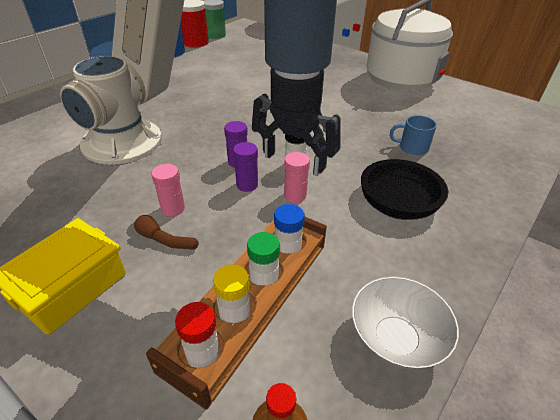

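The final view shows four upright jars in a row: red (195,321), yellow (231,282), green (263,248), blue (289,218). Nothing else has moved and the gripper is clear.

```bash
python3 -c "
from rig import arm
print(arm.hand_in())"
```

```text
the job is handed in; nothing more can be done
None
```

I set the green-lidded jar down in the third pocket, then the blue-lidded jar in the fourth. Both measured within about 3 mm of centre and looked upright. I handed the job in at about 21 s with the gripper clear; the hand-in returned no verdict.

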